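# Refit the keyed spindle of a lapping machine

## Task

Oil the lapping machine's spindle bearing with at least three full strokes of the lubricator's hand lever, right down to the stop and letting it spring right back up each time. Then take the keyed steel spindle (red mark) from the wooden stand, put its nose in the hub of the big pulley, turn it under light pressure until the key slips into the keyway, and press it fully home against the ejector spring, its flange down on the hub face. Do not let go: finish while gripping the spindle and holding it pressed home, ready for its grub screw to be tightened, and leave the other things on the bench where they are.

Things in the scene. Friction and masses are not known exactly. Their poses are not given: they have to be found in the camera images.
- machine: Green lapping machine, bowl and lap plate off, fixed. Base 300 mm deep (x) x 360 wide (y), deck 70 mm above the bench. Origin: centre of the underside; x to its back, away from the robot, z up. Right (-y): the big pulley (130 mm diameter, rim top at 109 mm), behind it a motor pulley 113 mm high. Left rear (+y): lubricator, 210 mm high, its head from x = +55 mm back. Back board 120 mm high.
- hub_mouth (a point): Centre of the upper face of the big pulley's hub, 125 mm above the bench; fixed in the machine (its axes), does not turn with the pulley. Hub 50 mm across; vertical bore 23.5 mm in diameter with one keyway 7.8 mm wide, reaching 16.5 mm from the bore's axis, open at the top, along the whole bore. The pulley drags: it takes about 0.2 N m to turn it. Bore and shaft are oiled.
- hub_axis (a point): Point on the bore's axis 20 mm below hub_mouth, fixed in the machine (its axes). The keyway points to the machine's front (its -x), give or take 45 degrees, differently each time; its angle is not listed: see it (a red line on the hub face continues it outwards) or feel for it by turning the spindle with the key resting lightly on the hub face.
- ejector (a joint): Brass ejector button in the hub's bore, on a spring: 0 = up (top 40 mm below the hub face), grows as it is pushed down, in m; 0.010 with the spindle fully home (own stop 0.0115). It pushes back with about 10 N at first, 18 N with the spindle home; the spindle's weight (about 4.5 N) gives a part. Let go, the spindle rises again by several mm.
- pump (a joint): Lubricator's hand lever: 0 = at rest, up (0.35 rad above level); grows as it is pressed down; 0.7 rad = the lower stop (0.35 rad below level). A spring brings it back up; pressing at the middle of the grip takes about 5 N at first and 11 N at the stop. A full stroke goes past 0.6 and back below 0.1.
- pump_grip (a point): Middle of the lever's black rubber grip (23 mm in diameter, 85 mm long, red end ring), on its axis, 110 mm from the pivot; moves with the lever, which points from the lubricator to the machine's front (its -x). The pivot lies 175 mm above the bench, so this point is 213 mm above the bench at rest and 137 mm at the stop. Press it from above.
- rack: Light wooden stand, fixed block 200 (x) x 90 (y) x 70 mm high, origin at the centre of its underside; two round 35 mm holes, 56 mm deep, at x = -50 and +50 mm in its frame. The spindle stands in one, the plain brass arbor in the other (may be swapped).
- spindle: Keyed steel spindle, about 0.45 kg, upright in the wooden stand, flange resting on its top. Origin: centre of the flange's underside (the face that sits on the hub), z up. Flange 60 mm diameter, 8 mm thick, red mark on its top at +x, over the key. Boss to grip: 26 mm across its two flats (along y), 32 mm along x, 8 to 42 mm above the origin. At the start +x points to world -x, give or take 45 degrees.
- spindle_tip (a point): Centre of the lower end of the spindle's shaft, 50 mm below its origin, same axes. Shaft 22 mm in diameter, the last 5 mm tapered to 15 mm. Brass key on its +x side: 6 mm wide, reaching 15 mm from the axis, from 8 to 35 mm below the origin, so the last 15 mm of the shaft are a plain round nose.
- plain_arbor: Bystander: brass arbor in the stand's other hole; round boss 24 mm in diameter, no key, no red mark. Origin: centre of its flange's underside.
- spanner: Bystander: steel spanner 140 mm long lying on the front of the machine's deck.
- screwdriver: Bystander: blue-handled screwdriver, 180 mm, lying on the right, beyond the stand.
- mug: Bystander: white mug, 84 mm wide, 95 mm high, left of the machine.
- graver_jar: Bystander: brown clay jar, 80 mm wide, 100 mm high, with gravers and brushes up to 240 mm, left rear.
- lap_plate: Bystander: copper lap plate, 150 mm diameter, 8 mm thick, flat on the bench, right rear.
- paste_tin: Bystander: blue tin, 76 mm diameter, 35 mm high, on the left.
There are look-alikes about, which are no part of the job. Of the things shaped like the spindle, the steel one is meant.

How it is judged:
By the outcome, as a careful person would: the job done as asked, in the order asked, and still so for the second after the job is handed in, while the arm keeps its last pose, push and grip.
It also fails if it takes over 72 s, if anything falls off the work surface, if the arm or the gripper's body presses on something with over 40 N, if the wrist force passes 120 N, or if a joint passes its speed limit or range.

## Robot

A 6-joint arm with a two-finger parallel gripper is mounted at the origin on the work surface. World frame = base frame: x ahead of the robot, y to its left, z up, the work surface at z = 0. Lengths are in m, angles in rad, forces in N, time in s.
With the tool pointing down it reaches from about 0.35 to 0.875 m from the base axis. Payload 15.5 kg.
Tool frame: the origin (TCP) lies at the very end of the fingers, on their centre line; the grasp point (between the pads) lies hold_point_z behind it (hold_point_z is the distance from the TCP to the grasp point, in m); z points along the fingers, y is the direction in which the jaws open and shut (so a half turn about z gives the same grasp; the last joint's range is limited). The gripper opens to 85 mm and grips with 20 to 120 N. Pads are 22 mm wide; open, the fingers measure 114 mm over their backs; the gripper's body (76 mm by 85 mm) begins 54 mm behind the grasp point. The pads swing forward as they close: fully open they stand 13 mm farther back than shut.
Start: joints at [1.067, 0.494, 1.345, -0, 1.302, -0.096], TCP at [0.248, 0.574, 0.231] pointing down, gripper open.
Joint ranges: [-2.91, 2.91], [-0.82, 2.16], [0.22, 2.67], [-1.22, 4.37], [0.12, 2.79], [-3.08, 3.08]. Speed limits (rad/s): [1.89, 1.89, 2.57, 3.01, 3.01, 3.01].

## Interface

Orientations are given as a unit quaternion [w, x, y, z].
In Python, from workcell import reach, servo_line, goto_joints, open_jaws, gripper_close, hold, inverse_kinematics, grab_frame, PlanningError, close_job, search_frame, trace, current_time_s, current_q, current_joint_velocities, current_joint_efforts, current_tool_pos, current_eef_rot, current_force, current_torque, current_width, hold_point_z gives the robot as it stands. The module is installed in compiled form; this text tells all that it offers. Calls block until the motion is done:
- reach(position, orientation): joint-space move of the TCP to a pose.
- servo_line(position, orientation=None, feed=0.15): straight line of the TCP; orientation=None keeps the orientation; feed is the mean speed in m/s.
- goto_joints(angles): joint-space move.
- open_jaws() and gripper_close(grip_force=None): open the fingers fully, or close them until they stop; grip_force is the grip in N (None keeps the last).
- hold(seconds).
- inverse_kinematics(position, orientation): joint angles nearest the present ones, or None.
- grab_frame(name): name is "scene" or "top" or "wrist"; returns a dict with "frame" (420x560x3 uint8, blue, green, red), "K" (3x3 intrinsics, pixels), "R" (3x3) and "t" (3): a world point X has camera coordinates R X + t. Camera axes: x right, y down, z forward; pixel columns grow to the right and rows downward; lengths in m; the calibration is good to about 2 mm. A picture is of the moment at which its call begins. There is no depth.
A pose or a line that the arm cannot do raises PlanningError and nothing moves.
- close_job(): hands the job in, once; it reports no verdict.
Trained networks look in a picture, given as the dict that the camera call returned (one of the last four; its "shot" number tells which), for a name from the list of things; names that differ only in an ending like _2 or _b are one class to them, and where a whole thing is asked for, a point or a joint stands for the part that bears it (a point fixed in the world has none). Each returns a list of dicts, best first, with "p" (0 to 1); they miss things now and then, are a little off and sometimes report something else, mostly with a low value. They report only what shows in the picture. A call takes as long as a camera call. They do not tell look-alikes from the thing itself.
- search_frame(query, picture): "location" ([column, row] in pixels, amid what is visible of it).
- trace(query, picture): "mask" (420x560 bool, what is visible of it) and "location" ([column, row] in pixels, amid what is visible of it).
Readings, each from a call of its own:
- current_time_s(): time.
- current_q(): joint angles.
- current_joint_velocities(): joint speeds.
- current_joint_efforts(): joint torques, N m.
- current_tool_pos(): TCP position.
- current_eef_rot(): TCP orientation.
- current_force(): force on the tool from outside, world axes, zero at the start.
- current_torque(): the same for the moment, N m.
- current_width(): opening from 0.0 (shut) to 1.0 (fully open).
Only numpy, scipy, OpenCV 4.12 (cv2) and the standard library are available. Lean on these libraries where they do the work, as an engineer would, in place of code of your own. Each camera call takes 0.05 s, during which the arm holds its last target. There are 200 camera calls.

## Working session

There is one attempt and no reset: what is moved stays moved. The work goes in short steps, each a Python script; the robot and the scene stay as the last script left them, time stands still between calls to the robot, and variables do not carry over. Pictures are saved under pics/ and viewed, about 8 in all and at most 12, crops included, and the job is handed in when it is done.

```bash
mkdir -p pics; cat > h.py <<'E'
import numpy as np, cv2
from workcell import *
def ray(pic,px):
    K,R,t=map(np.asarray,(pic["K"],pic["R"],pic["t"]))
    d=R.T@np.linalg.inv(K)@np.array([px[0],px[1],1.]); c=-R.T@t.ravel(); return c,d
def atz(pic,px,z):
    c,d=ray(pic,px); return c+d*(z-c[2])/d[2]
def proj(pic,X):
    p=np.asarray(pic["K"])@(np.asarray(pic["R"])@np.asarray(X,float)+np.asarray(pic["t"]).ravel()); return p[:2]/p[2]
E
python3 - <<'E'
from h import *
print(current_time_s(),hold_point_z if not callable(hold_point_z) else hold_point_z(),current_tool_pos(),current_eef_rot())
ims=[]
for n in("scene","top"):
    p=grab_frame(n); cv2.imwrite(f"pics/{n}0.png",p["frame"])
    c,_=ray(p,(0,0)); print(n,c)
    for q in("hub_mouth","pump_grip","rack","spindle","plain_arbor","machine","mug"):
        print(q,[(np.round(r["location"]),round(r["p"],2)) for r in search_frame(q,p)][:4])
    print("corners",[np.round(atz(p,x,0.)[:2],2) for x in((0,0),(560,0),(0,420),(560,420))])
E
```

```text
0.0 0.0187 [0.24824204 0.57315452 0.23067838] [-1.96234682e-04  2.02972239e-01  9.79184271e-01 -6.28134862e-04]
scene [ 1.3034644  -0.76564148  1.17134426]
hub_mouth [(array([305., 215.]), 0.93)]
pump_grip [(array([318., 164.]), 0.63)]
rack [(array([212., 263.]), 0.58), (array([304., 214.]), 0.55), (array([320., 164.]), 0.31)]
spindle [(array([149., 294.]), 0.74), (array([271., 199.]), 0.7), (array([161., 244.]), 0.65), (array([230., 225.]), 0.62)]
plain_arbor [(array([199., 248.]), 0.63)]
machine [(array([306., 215.]), 0.65)]
mug [(array([334., 154.]), 0.87)]
corners [array([-3.05,  0.05]), array([0.16, 3.9 ]), array([ 0.52, -1.03]), array([1.55, 0.07])]
top [ 0.1821616  -0.04155874  1.70620377]
hub_mouth [(array([244., 214.]), 0.84), (array([202., 211.]), 0.62), (array([139., 181.]), 0.23)]
pump_grip [(array([204., 216.]), 0.89)]
rack [(array([372., 236.]), 0.84)]
spindle [(array([345., 285.]), 0.86), (array([455., 242.]), 0.78), (array([370., 216.]), 0.7), (array([326., 260.]), 0.66)]
plain_arbor [(array([118., 265.]), 0.73), (array([377., 247.]), 0.67)]
machine [(array([372., 236.]), 0.6)]
mug [(array([118., 263.]), 0.61)]
corners [array([1.31, 1.01]), array([ 1.38, -0.99]), array([-0.1 ,  0.79]), array([-0.03, -0.88])]
```

View pics/scene0.png

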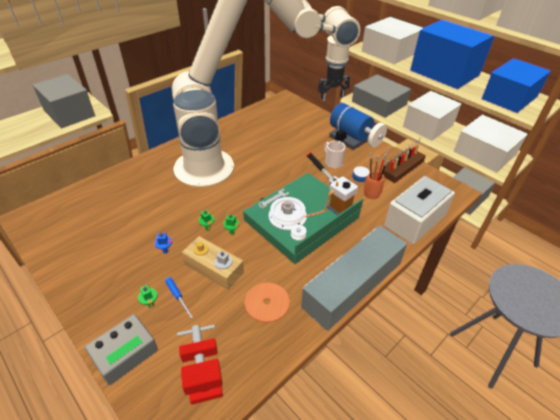

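View pics/top0.png

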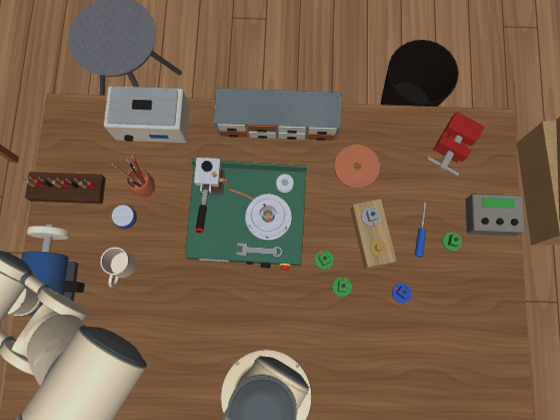

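Top view: the steel spindle is in the stand at (372,216). Look-alikes are the brass arbor (380,247), the green ones (325,260), (342,287) and (452,242), and the blue one (402,293). The hub is at (268,216) and the lever grip at (202,216), pointing to the robot. I choose the steel one in the stand and check it in a close crop.

```bash
python3 - <<'E'
from h import *
p=grab_frame("top")
f=lambda px,z:np.round(atz(p,px,z),3)
print("hub",f((268,214.5),.125),"grip",f((202,217),.213),"spindle top",f((372,215),.112),"arbor",f((380,247),.112))
print("deck",[f(x,.07) for x in((186,261),(302,264),(306,165))])
print("rack",[f(x,.07) for x in((355,206),(382,200),(395,262),(365,266))])
s=grab_frame("scene"); print("scene hub",np.round(atz(s,(289,208),.125),3),"sp",np.round(atz(s,(223,257),.112),3))
down=np.array([0,0,1,0.])
P=current_tool_pos(); servo_line([P[0],P[1],.42],feed=.3)
sp=f((372,215),.112); reach([sp[0]-.03,sp[1],.36],down)
w=grab_frame("wrist"); cv2.imwrite("pics/w1.png",w["frame"]); print("cam",ray(w,(0,0))[0],proj(w,sp),proj(w,f((268,214.5),.125)))
hb=f((268,214.5),.125); reach([hb[0]-.03,hb[1],.36],down)
w2=grab_frame("wrist"); cv2.imwrite("pics/w2.png",w2["frame"]);print(proj(w2,hb),current_tool_pos())
np.savez("w.npz",**{k+i:np.asarray(v[k]) for i,v in(("1",w),("2",w2)) for k in "KRt"})
print(current_time_s())
E
```

```text
hub [0.534 0.011 0.125] grip [0.499 0.195 0.213] spindle top [ 0.547 -0.304  0.112] arbor [ 0.45  -0.328  0.112]
deck [array([0.39 , 0.257, 0.07 ]), array([ 0.395, -0.098,  0.07 ]), array([ 0.712, -0.101,  0.07 ])]
rack [array([ 0.584, -0.257,  0.07 ]), array([ 0.606, -0.342,  0.07 ]), array([ 0.413, -0.381,  0.07 ]), array([ 0.397, -0.29 ,  0.07 ])]
scene hub [0.549 0.01  0.125] sp [ 0.56  -0.307  0.112]
cam [ 0.4329333  -0.30319433  0.50313815] [281.01754001 198.23120539] [524.05525165 191.35262957]
[282.10572327 200.95951958] [0.50441106 0.00996966 0.35993008]
6.1917
```

View pics/w1.png

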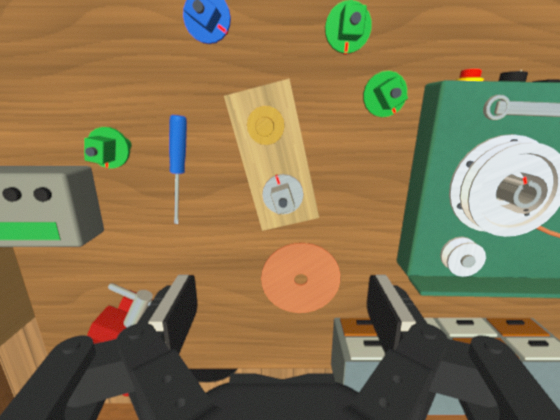

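View pics/w2.png

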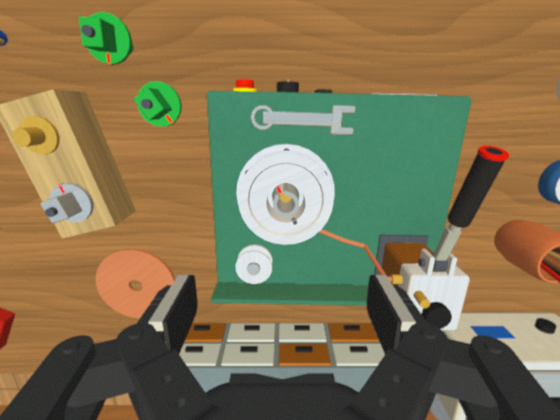

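Both close views confirm it: the steel spindle with the red mark is at (283,195) in w1, its mark pointing up and slightly left. The hub with its red line is at (287,200) in w2, and the black grip runs from (492,153) to (460,222). Pump first.

```bash
python3 - <<'E'
from h import *
w=grab_frame("wrist")
m=trace("pump_grip",w); print([(np.round(x["location"]),round(x["p"],2),x["mask"].sum()) for x in m[:2]])
a=atz(w,(476,187),.213); e=atz(w,(491,153),.227)
g=atz(w,m[0]["location"],.213); print(a,e,g)
down=np.array([0,0,1,0.])
gx,gy=a[0],a[1]
gripper_close(40)
reach([gx,gy,.29],down); servo_line([gx,gy,.24],feed=.15)
f0=np.array(current_force()); print("f0",f0)
z=.24
servo_line([gx,gy,.165],feed=.12); z=.165; print(z,current_force()-f0,current_tool_pos())
while z>.143:
    z-=.003; servo_line([gx,gy,z],feed=.05); F=current_force()-f0; print(round(z,3),np.round(F,1))
    if F[2]>22: break
w=grab_frame("top"); cv2.imwrite("pics/t2.png",w["frame"][150:280,140:320])
print(current_tool_pos(),current_time_s())
E
```

```text
[(array([470., 195.]), 0.75, np.int64(3122))]
[0.49342379 0.20247539 0.213     ] [0.45824358 0.20011969 0.227     ] [0.50150979 0.19769967 0.213     ]
f0 [-0.98529053  0.64319255  0.46787522]
0.165 [-3.39691057 -0.4431155   8.7603733 ] [0.49354763 0.20263054 0.16555025]
0.162 [-2.9 -0.3  9.3]
0.159 [-1.8 -0.3 10.7]
0.156 [-0.6 -1.8 10.1]
0.153 [ 1.5 -1.1 11.5]
0.15 [ 0.1 -3.2 22. ]
0.147 [-10.5  -7.7  58.2]
[0.49569839 0.20281665 0.15087817] 10.7
```

The lever meets its stop at TCP z ≈ 0.150. I release and repeat with a gentler limit, three more strokes.

```bash
python3 - <<'E'
from h import *
P=current_tool_pos(); gx,gy=.4934,.2025
servo_line([gx,gy,.245],feed=.2); hold(.3); f0=current_force(); print(f0)
for i in range(3):
    servo_line([gx,gy,.1495],feed=.16); hold(.15); print(np.round(current_force()-f0,1),current_tool_pos()[2])
    servo_line([gx,gy,.245],feed=.2); hold(.3); print(np.round(current_force()-f0,1))
print(current_time_s())
open_jaws()
w=grab_frame("wrist"); cv2.imwrite("pics/w3.png",w["frame"])
down=np.array([0,0,1,0.])
servo_line([gx,gy,.29],feed=.3)
reach([.50,.010,.25],down)
w=grab_frame("wrist"); h1=w; cv2.imwrite("pics/w4.png",w["frame"])
servo_line([.50,.01,.32],feed=.3)
reach([.51,-.304,.24],down)
w=grab_frame("wrist"); cv2.imwrite("pics/w5.png",w["frame"])
def crop(p,X,r):
    u,v=map(int,proj(p,X)); I=p["frame"][max(0,v-r):v+r,max(0,u-r):u+r]; print("crop org",max(0,u-r),max(0,v-r)); return cv2.resize(I,(400,400),interpolation=cv2.INTER_CUBIC)
cv2.imwrite("pics/c45.png",np.hstack([crop(h1,[.541,.0105,.125],50),crop(w,[.553,-.305,.1],70)]))
np.savez("w.npz",**{k+i:np.asarray(v[k]) for i,v in(("1",h1),("2",w)) for k in "KRt"})
print(current_time_s(),current_tool_pos())
E
```

```text
[-0.2171825  -0.26326862 -0.12761983]
[-9.1 -1.4 34.3] 0.15084796458025054
[-0.4  0.7  0.9]
[-9.  -2.1 34.5] 0.15083180707631255
[0.6 0.2 0.9]
[-8.5 -2.2 34.5] 0.15084188200165585
[-0.2  0.2 -0.4]
17.1167
crop org 231 195
crop org 209 169
20.775 [ 0.51046741 -0.30273996  0.24034003]
```

View pics/c45.png

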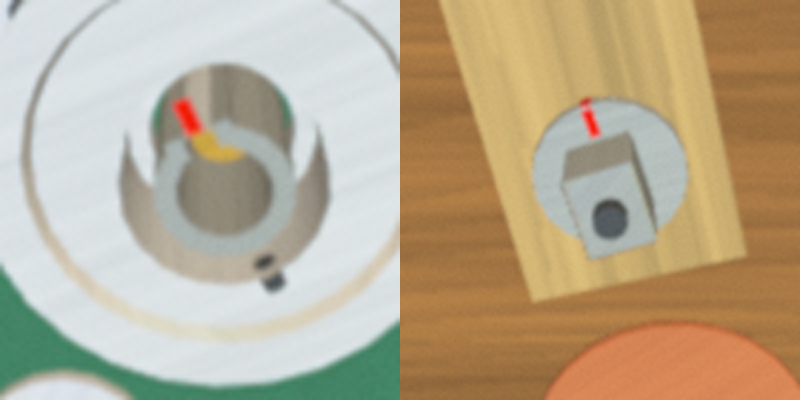

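```bash
python3 - <<'E'
from h import *
d=np.load("w.npz"); A,B=[{k:d[k+i] for k in"KRt"} for i in"12"]
print(A["K"][0,0],ray(A,(0,0))[0],ray(B,(0,0))[0])
f=lambda u,v,z=.125:np.round(atz(A,(231+u/4,195+v/4),z),4)
for n,u,v in(("ringL",154,190),("ringR",297,190),("ringB",225,256),("boreL",176,190),("boreR",273,190),("boreT",225,145),("boreB",225,238),("red out",180,100),("red in",196,133),("key",178,150)): print(n,f(u,v))
g=lambda u,v,z:np.round(atz(B,(209+u/2.857,169+v/2.857),z),4)
for n,u,v,z in(("flL",532,170,.078),("flR",688,170,.078),("flT",610,97,.078),("red out",588,105,.078),("red in",596,135,.078),("b1",565,187,.112),("b2",635,163,.112),("b3",656,240,.112),("b4",588,259,.112),("hole",610,219,.112)): print(n,g(u-400,v,z))
E
```

```text
301.191433268613 [0.41558078 0.01072364 0.39278798] [ 0.42594137 -0.30263159  0.3832155 ]
ringL [ 0.5382 -0.0011  0.125 ]
ringR [0.5382 0.0337 0.125 ]
ringB [0.5562 0.0162 0.125 ]
boreL [0.5382 0.0042 0.125 ]
boreR [0.5382 0.0278 0.125 ]
boreT [0.5264 0.0161 0.125 ]
boreB [0.5512 0.0162 0.125 ]
red out [0.5148 0.0054 0.125 ]
red in [0.5233 0.0091 0.125 ]
key [0.5277 0.0048 0.125 ]
flL [ 0.5493 -0.3314  0.078 ]
flR [ 0.5493 -0.2717  0.078 ]
flT [ 0.5201 -0.3016  0.078 ]
red out [ 0.5232 -0.3098  0.078 ]
red in [ 0.5351 -0.3068  0.078 ]
b1 [ 0.5418 -0.317   0.112 ]
b2 [ 0.533  -0.2932  0.112 ]
b3 [ 0.5619 -0.2856  0.112 ]
b4 [ 0.5694 -0.3094  0.112 ]
hole [ 0.5539 -0.3016  0.112 ]
```

Hub bore centre is (0.539, 0.016) and the bore radius checks at 11.9 mm. The keyway points at −156°. The spindle axis is (0.551, −0.3015) with its mark at −163°, and the flange radius checks at 30 mm. Now I grasp.

```bash
cat >> h.py <<'E'
def Q(deg):
    a=np.radians(deg)/2; return np.array([0,-np.sin(a),np.cos(a),0.])
E
python3 - <<'E'
from h import *
S=[.551,-.3014]; H=[.5388,.016]
reach([*S,.16],Q(17)); servo_line([*S,.083],feed=.12)
gripper_close(90); print("w",current_width(),current_tool_pos(),np.round(current_force(),1),np.round(current_torque(),2))
servo_line([*S,.21],feed=.15); print(current_width(),np.round(current_force(),1),np.round(current_torque(),2))
w=grab_frame("wrist"); cv2.imwrite("pics/w6.png",w["frame"])
servo_line([*H,.21],Q(24),feed=.2); hold(.2)
print(current_width(),np.round(current_force(),1),current_q(),current_tool_pos(),current_time_s())
w=grab_frame("wrist"); cv2.imwrite("pics/w7.png",np.hstack([w["frame"][100:400,130:430]]))
E
```

```text
w 0.2887708407362759 [ 0.55124108 -0.30151348  0.08352317] [-1.1  1.   7.1] [ 0.22  0.18 -0.01]
0.28830427195774644 [ 0.1 -0.3 -4.6] [-0.02  0.   -0.01]
0.294660078534201 [-0.2  0.3 -4.3] [-8.20006967e-02  3.96706654e-01  1.58551551e+00 -8.77881594e-05
  1.15943231e+00 -2.07087078e+00] [0.53882417 0.01549061 0.20996225] 25.5917
```

View pics/w7.png

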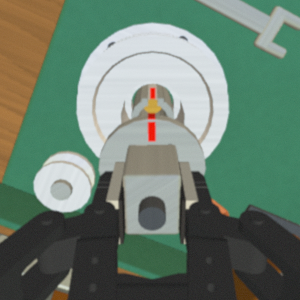

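The spindle is gripped (4.5 N weight felt). In the wrist view its red mark and the hub's red line lie in one column, about x = 152, so the angle is right. Inserting with force feedback.

```bash
python3 - <<'E'
from h import *
x=np.array([.5388,.016]); z=.195; f0=current_force(); t0=current_torque()
servo_line([*x,z],feed=.15)
while z>.137:
    z-=.003; servo_line([*x,z],Q(24),feed=.06); F=current_force()-f0; T=current_torque()-t0
    P=current_tool_pos(); print(round(z,4),np.round(x,4),np.round(F,1),np.round(T,2),np.round(P[2],4))
    if F[2]>14 and z>.1505 or F[2]>25: break
    if np.hypot(*F[:2])>3: x=x+np.clip(F[:2]*.00004,-.0008,.0008)
print(current_time_s(),current_width())
w=grab_frame("wrist"); cv2.imwrite("pics/w8.png",w["frame"][100:400,130:430])
E
```

```text
0.192 [0.5388 0.016 ] [ 0.7  1.  -0. ] [ 0.    0.01 -0.02] 0.1922
0.189 [0.5388 0.016 ] [0.4 0.5 0. ] [0.04 0.02 0.01] 0.1889
0.186 [0.5388 0.016 ] [-0.8  1.4 -0. ] [ 0.01 -0.06 -0.06] 0.1858
0.183 [0.5388 0.016 ] [ 1.   0.8 -0. ] [0.03 0.03 0.04] 0.1828
0.18 [0.5388 0.016 ] [0.3 0.6 0.2] [-0.01  0.05 -0.05] 0.1798
0.177 [0.5388 0.016 ] [ 0.2  0.2 -0.3] [-0.04  0.14 -0.07] 0.1768
0.174 [0.5388 0.016 ] [ 0.2  0.2 -0. ] [-0.05  0.2   0.  ] 0.1738
0.171 [0.5388 0.016 ] [-0.2 -0.1  0.7] [-0.03  0.27  0.  ] 0.1708
0.168 [0.5388 0.016 ] [-2.   0.1 -0.7] [-0.07  0.25 -0.04] 0.1678
0.165 [0.5388 0.016 ] [-1.7  0.2 -0.3] [-0.12  0.3   0.01] 0.1648
0.162 [0.5388 0.016 ] [-1.3 -0.1  0. ] [-0.1   0.32  0.02] 0.1618
0.159 [0.5388 0.016 ] [-1.  -0.4 -0.8] [-0.07  0.32 -0.03] 0.1588
0.156 [0.5388 0.016 ] [-1.6 -0.1 -0.4] [-0.14  0.34  0.02] 0.1558
0.153 [0.5388 0.016 ] [-1.4  0.7 -0.9] [-0.12  0.39 -0.04] 0.1528
0.15 [0.5388 0.016 ] [-1.6  0.1 -0.2] [-0.12  0.39 -0.02] 0.1498
0.147 [0.5388 0.016 ] [-4.1 -0.6  9.6] [-0.25  0.89  0.02] 0.1472
0.144 [0.5386 0.016 ] [-3.5  0.2 12.4] [-0.21  0.84 -0.04] 0.1444
0.141 [0.5385 0.016 ] [-4.  -1.  14.5] [-0.19  0.9   0.02] 0.1416
0.138 [0.5383 0.0159] [-4.3  0.2 15.8] [-0.15  0.95 -0.06] 0.1388
0.135 [0.5382 0.0159] [-18.3   0.8  65.3] [ 0.06  3.44 -0.02] 0.1383
30.8917 0.2882726377120488
```

The key went straight in. The ejector touched at 0.148 and the flange seated at 0.138, a 10 mm travel as specified. I ease the push to about 30 N and verify.

```bash
python3 - <<'E'
from h import *
x=[.5384,.0159]
for z in(.1365,.1370):
    servo_line([*x,z],Q(24),feed=.05); hold(.3)
    print(z,np.round(current_force(),1),np.round(current_torque(),2),current_tool_pos(),current_width())
hold(1); print(np.round(current_force(),1),current_tool_pos(),current_time_s())
w=grab_frame("wrist"); s=grab_frame("scene"); t=grab_frame("top")
I=cv2.resize(s["frame"][140:270,220:380],(490,398),interpolation=3)
cv2.imwrite("pics/fin.png",np.hstack([cv2.resize(w["frame"][100:400,150:380],(305,398)),I]))
cv2.imwrite("pics/fint.png",t["frame"])
E
```

```text
0.1365 [-12.5  -1.5  34.7] [-0.04  2.14  0.04] [0.53894118 0.01586982 0.13842098] 0.2894635819546782
0.137 [-9.1 -0.9 25.1] [-0.11  1.63 -0.  ] [0.53891087 0.01588554 0.13846504] 0.29363280970965533
[-9.  -0.5 25.3] [0.53890138 0.01585827 0.13845477] 33.0417
```

View pics/fin.png

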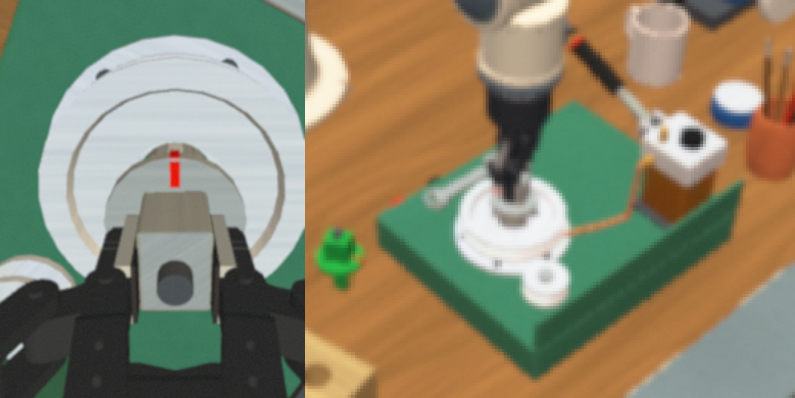

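View pics/fint.png

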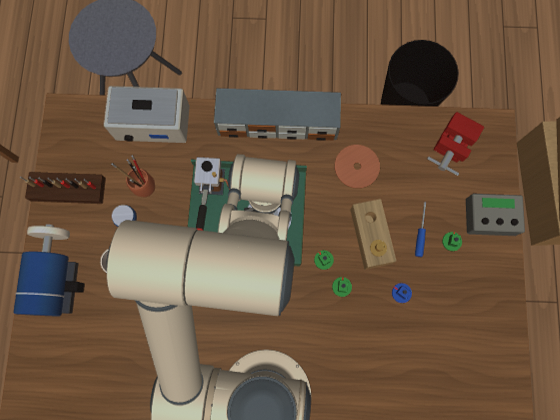

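The flange sits on the hub face with the marks in line, the lever is back up, and the other things are where they were. Handing in.

```bash
python3 -c "
from h import *
print(current_time_s(),current_force()); print(close_job())"
```

```text
33.1917 [-9.50850223 -0.44021313 25.54793313]
the job is handed in; nothing more can be done
None
```

The spindle is fully home in the hub, still gripped and pressed down, and the job was handed in at 33 s of the 72 s allowed.

- **Oiling:** I gave the lever four full strokes, each felt at the lower stop and each let back up until the force on the tool was zero. The first stroke hit the stop harder than intended, at about 58 N on the fingertips. The other three were about 34 N.
- **Fitting the spindle:** I set its angle from the images so the red mark lined up with the hub's red line, and the key slipped in without my having to turn it to find the keyway. The ejector took up load about 10 mm before the flange seated, as specified. The push peaked at 65 N on seating, so I eased it.
- **Last checks:** The reading is a steady 25 N upward push on the tool, with no movement over a second and the grip unchanged. Final pictures show the flange on the hub face, the marks in line and the lever up. Everything visible is unmoved; the arm hides part of the mug and spanner in the top view.
- **Disagreements:** A sideways force of about 9 N (1.6 N m) remains from a slight off-centre hold. My first hub position from the top camera was about 5–7 mm off the close wrist view, so I used the wrist view.

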